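# Swap the carton at the back of the stock tray

## Robot

A 6-joint arm with a two-finger parallel gripper is mounted at the origin on a cart in front of the work surface, level with it; the furniture and walls round the work are solid. World frame = base frame: x ahead of the robot, y to its left, z up, the work surface at z = 0. Lengths are in m, angles in rad, forces in N, time in s.
With the tool pointing down it reaches from about 0.25 to 0.775 m from the base axis. Payload 4 kg.
Tool frame: the origin (TCP) lies on the centre line of the jaws, within the pads' length; the fingertips stand 25 mm ahead of it and the grasp point (between the pads) lies 6 mm ahead of it; z points along the fingers, y is the line along which they close (so a half turn about z gives the same grasp; the last joint's range is limited). The gripper opens to 94 mm and grips with 3 to 60 N. Pads are 16 mm wide; open, the fingers measure 119 mm over their backs; the gripper's body (75 mm by 177 mm) begins 78 mm behind the grasp point.
Start: joints at [1.08, 0.087, 1.371, -0, 1.684, -0.103], TCP at [0.208, 0.509, 0.231] pointing down, gripper open.
Joint ranges: [-3.1, 3.1], [-0.76, 2.03], [0.27, 2.55], [-1.08, 4.22], [0.17, 2.65], [-2.57, 2.57]. Speed limits (rad/s): [2.79, 2.79, 3.14, 3.14, 3.14, 3.14].

## Interface

Orientations are given as [roll, pitch, yaw] about the fixed x, y, z axes, in that order (R = Rz(yaw) Ry(pitch) Rx(roll)).
In Python, from bench import sensors, optics, ticket gives the robot as it stands.
- The arm moves only by the tool send_rows, never from a script. Its argument "rows" is a list of rows, each a list of 6 numbers: the shift along the world's x, y, z in mm, then the turn, a rotation vector about the world's x, y, z in rad. In form: [[x, y, z, wx, wy, wz], ...]. A call has 1 to 8 rows; each row shifts and turns the commanded pose from where the row before left it; what a row does not reach is not made up. A row lasts 1/12 s, in which the tool goes at most 41.7 mm and 7.16 degrees, less where a joint would pass 70% of its speed; a pose out of reach is approached as far as the arm can. A call is refused whole if a number of a shift passes 41.7 or a number of a turn 0.125, either way. A call with a gripper value outside its range is refused whole. "grip" is the finger opening in mm, from 0 to 94, set as the call begins (left out, the last holds). The fingers move at their own pace and stop on an object; the grip force is fixed at half the most. Time passes only in rows, so rows that do not move let the fingers close. It gives the time, the measured TCP pose, the force, the opening and the grip force at its end, in the units of the state.
- sensors.get_obs(): the state, without advancing time (a new reading comes with each control period).
- optics.snapshot(name): name is "scene" or "side" or "wrist"; returns the picture (384x512x3 uint8, red, green, blue); there is no depth.
- optics.camera_model(name): a dict with "vertical_fov" (degrees; the focal length in pixels is half the picture's height over the tangent of half this angle, whatever the lens; pixels are square), "cx", "cy" (the principal point, pixels), "k1" (the pictures are not rectified: a ray, as slopes to the right and down, at radius r is drawn at 1 + k1 r^2 times it, then the intrinsics apply), "R" (3x3) and "t" (3): a world point X has camera coordinates R X + t. Camera axes: x right, y down, z forward; pixel columns grow to the right and rows downward; lengths in m; the calibration is good to about 2 mm. A picture is of the moment at which its call begins: read the wrist's pose just before it. camera_model takes no time and is no camera call; for the wrist camera it gives the pose at the moment of the call.
- ticket.close_job(): hands the job in; it is judged then, once.
The state is a dict: "time": time; "joint_positions": joint angles; "qvel": joint speeds; "joint_torque": joint torques, N m; "tool_pos": TCP position; "ee_rot": TCP orientation; "wrist_force": force on the tool from outside, world axes, zero at the start; "wrist_torque": the same for the moment, N m; "width": finger opening in m; "finger_force": force on a finger pad.
Only numpy, scipy, OpenCV 4.12 (cv2) and the standard library are available. Lean on these libraries where they do the work, as an engineer would, in place of code of your own. Each camera call takes 0.05 s, during which the arm holds its last target. There are 200 camera calls.

## Task

The pink carton at the back of the blue stock tray has been ordered: stand the two bottles that block it side by side on the dark mat, lay the pink carton flat in the yellow outgoing tray, and only then put the green carton in its place on the grey patch, square to the tray with its long side across. Finally stand both bottles back in the blue tray, the red-capped roll-on in the middle of the red spot and the shampoo in the middle of the white spot. Keep the bottles upright throughout and set everything down gently, without dropping it.

Things in the scene. Friction and masses are not known exactly. Their poses are not given: they have to be found in the camera images.
- rollon: Roll-on bottle, black body with a red cap, upright, 36 (its x) x 42 (its y) x 106 mm high, 0.08 kg; straight sided to the top. Origin: centre of its underside, z up. It starts on the red spot. Grasp it across its x (along the stock tray's x), at 70 to 90 mm above its foot.
- shampoo: Shampoo bottle, white and pink with a pink cap, upright, body 32 (its x) x 62 (its y) x 172 mm high, 0.16 kg. Origin: centre of its underside, z up. It starts on the white spot. Grasp it by the round cap (38 mm across, from 160 to 184 mm up), across its x (along the stock tray's x), with the finger pads centred about 168 mm above its foot.
- pink_carton: Ordered carton, pink, 51 (its x) x 85 (its y) x 60 mm high, 0.12 kg. Origin: centre of its underside. It starts at the back of the stock tray on the grey patch. Grasp across its x, once the bottles are away.
- green_carton: Replacement carton, dark green, 56 (its x) x 80 (its y) x 30 mm high, 0.1 kg, lying on the bare table. Origin: centre of its underside. Grasp across its x.
- stock_tray: Blue stock tray, fixed, 210 x 210 mm (all lengths here in mm), floor 4 thick, rim 4 thick and 15 high. Origin: centre of its underside; x points to its back (away from the robot at yaw 0), y to its left. The grey patch for a carton (64 along x, 90 along y) is centred at x = +40, y = 0; the two spots are at x = -35, y = +55 and -55 (which is which varies).
- red_spot: Red disc, fixed on the stock tray's floor, 76 mm across, 2 mm thick. Origin: centre of its underside, so its top is 2 mm above. Home of the roll-on.
- white_spot: White disc, fixed on the stock tray's floor, 76 mm across, 2 mm thick. Origin: centre of its underside, so its top is 2 mm above. Home of the shampoo.
- side_mat: Dark grey rubber mat, fixed flat on the table, 140 (its x) x 190 (its y) x 4 mm thick. Origin: centre of its underside. There is room for the two bottles side by side at its y = +45 and -45 mm.
- out_tray: Yellow outgoing tray, fixed, open on top, 150 (its x) x 180 (its y) x 30 mm high, floor and walls 4 mm thick. Origin: centre of its underside. The carton goes in with its long side along the tray's y, near the middle.

How it is judged:
By the outcome, as a careful person would: the job done as asked, in the order asked, and still so for the second after the job is handed in, with the robot touching nothing.
It also fails if it takes over 128 s, if anything falls off the work surface, if the arm or the gripper's body presses on something with over 40 N, if the wrist force passes 120 N, or if a joint passes its speed limit or range.

## Working session

There is one attempt and no reset: what is moved stays moved. The work goes in short steps, Python scripts to look and compute and a tool call to move; the robot and the scene stay as the last step left them, time stands still between calls to the robot, and variables do not carry over. Pictures are saved under pics/ and viewed, at most 16 in all, crops included, and the job is handed in when it is done.

Besides the shell and the picture viewer there is one more tool, called after "Emit:" in YAML: its name, and indented under it one key for each argument. send_rows: Moves the arm, as the interface text tells. Its arguments: {"type":"object","properties":{"rows":{"type":"array"},"grip":{"type":"number"}},"required":["rows"]}

```bash
mkdir -p pics; ls
python3 - <<'E'
from bench import sensors, optics
import cv2,numpy as np
o=sensors.get_obs(); print(o)
for n in("scene","side"):
    im=optics.snapshot(n); cv2.imwrite(f"pics/{n}0.png",im[:,:,::-1]); m=optics.camera_model(n); print(n,m)
a=cv2.imread("pics/scene0.png");b=cv2.imread("pics/side0.png")
E
```

```text
pics
{'time': 0.0, 'joint_positions': array([ 1.07987721e+00,  8.79182780e-02,  1.37224871e+00,  2.89771763e-05,
        1.68361383e+00, -1.03150117e-01]), 'qvel': array([-6.16913528e-04,  4.00438212e-04, -4.14348960e-05,  1.41975264e-04,
       -7.43056587e-04, -2.08656433e-06]), 'joint_torque': array([ 1.25198171e-04, -3.40186894e+01, -3.02426755e+01,  7.17144390e-02,
        3.30620573e-02, -1.53245323e-04]), 'tool_pos': array([0.20775132, 0.5087115 , 0.22932702]), 'ee_rot': array([-3.13941908e+00, -2.53956320e-04,  2.75382661e+00]), 'wrist_force': array([0.29695195, 0.34438846, 0.17579191]), 'wrist_torque': array([-0.03284845,  0.02727403,  0.00229525]), 'finger_force': 0.0, 'width': 0.094204251181862}
scene {'vertical_fov': 46.56050974068347, 'cx': 251.35341780585122, 'cy': 195.95324023918255, 'k1': -0.058784344416362246, 'R': array([[ 0.73529912, -0.67772621, -0.00473204],
       [-0.47800059, -0.51363174, -0.71252921],
       [ 0.48046919,  0.52618402, -0.70162649]]), 't': array([-0.40148009,  0.24701404,  1.1185402 ])}
side {'vertical_fov': 54.491254297245334, 'cx': 254.0066927092697, 'cy': 191.38843024665402, 'k1': 0.03572871833918561, 'R': array([[-0.96207538, -0.2726828 ,  0.00742008],
       [-0.19292737,  0.6609496 , -0.72520663],
       [ 0.19284708, -0.69913498, -0.68849131]]), 't': array([0.46776189, 0.15967678, 0.88047032])}
```

View pics/scene0.png

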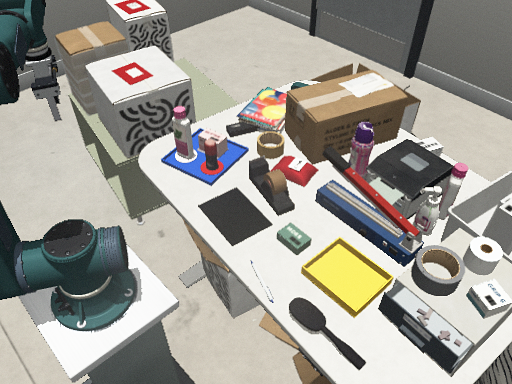

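View pics/side0.png

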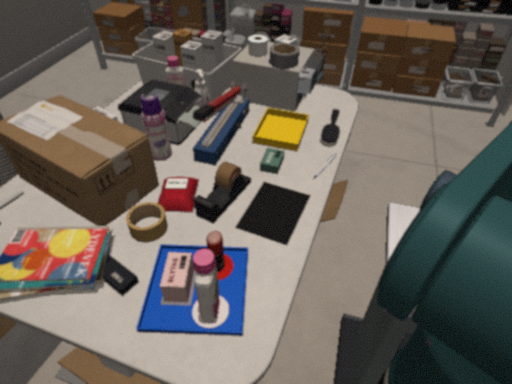

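The scene picture shows the blue tray at about (205,155), with the shampoo at (182,135) and the roll-on at (211,152) in front of the pink carton. The mat is at (235,215), the green carton at (294,236) and the yellow tray at (347,275). The side view has the same things at tray (197,288), mat (275,212), green (272,160) and yellow (281,128).

```bash
cat > h.py <<'E'
import cv2,numpy as np
from bench import sensors,optics
def cast(m,uv,z,h=384):
    f=h/2/np.tan(np.radians(m["vertical_fov"]/2)); uv=np.atleast_2d(uv).astype(float)
    K=np.array([[f,0,m["cx"]],[0,f,m["cy"]],[0,0,1]])
    p=cv2.undistortPoints(uv.reshape(-1,1,2),K,np.array([m["k1"],0,0,0,0.])).reshape(-1,2)
    R,t=np.array(m["R"]),np.array(m["t"]); d=np.c_[p,np.ones(len(p))]@R; c=-R.T@t
    return c+d*((z-c[2])/d[:,2])[:,None]
def campos(m): return -np.array(m["R"]).T@np.array(m["t"])
def mask(im,lo,hi,seed=None):
    hsv=cv2.cvtColor(im,cv2.COLOR_RGB2HSV); k=cv2.inRange(hsv,np.array(lo),np.array(hi))
    n,l,s,c=cv2.connectedComponentsWithStats(k)
    i=[j for j in range(1,n) if s[j,4]>15]
    if not i: return k*0
    j=min(i,key=lambda j:np.hypot(*(c[j]-seed))-0.02*s[j,4]) if seed is not None else max(i,key=lambda j:s[j,4])
    return (l==j).astype(np.uint8)*255
def hull(k):
    c,_=cv2.findContours(k,cv2.RETR_EXTERNAL,cv2.CHAIN_APPROX_NONE)
    return cv2.convexHull(np.vstack(c)).reshape(-1,2)
def rect(m,h,z0,z1,yaw=None):
    """box footprint from silhouette: far sides at the top height, near sides at the bottom"""
    A=cast(m,h,z0)[:,:2];B=cast(m,h,z1)[:,:2];cam=campos(m)[:2]
    if yaw is None:
        (_,_),(w,hh),a=cv2.minAreaRect((B*1000).astype(np.float32)); yaw=np.radians(a)
        yaw=(yaw+np.pi/4)%(np.pi/2)-np.pi/4
    u=np.array([np.cos(yaw),np.sin(yaw)]);v=np.array([-u[1],u[0]]);o=B.mean(0);c=o.copy();size=[]
    for e in(u,v):
        near=np.sign((cam-o)@e)
        n=((A-o)@e*near).max()*near; f=((B-o)@e*-near).max()*-near
        c=c+e*(n+f)/2;size.append(abs(n-f))
    return c.round(4),np.round(size,4),round(np.degrees(yaw),1)
E
python3 - <<'E'
from h import *
S={"scene":dict(blue=(205,165),mat=(235,215),green=(294,236),yel=(347,275)),"side":dict(blue=(180,310),mat=(275,212),green=(272,160),yel=(281,128))}
C=dict(blue=((105,150,60),(125,255,255),0,.015),mat=((0,0,0),(180,110,60),0.004,.004),green=((65,50,30),(95,255,200),0,.03),yel=((20,150,90),(35,255,255),0,.03))
for n in S:
    im=cv2.imread(f"pics/{n}0.png")[:,:,::-1].copy();m=optics.camera_model(n);print(n,campos(m).round(3))
    for q,(lo,hi,a,b) in C.items():
        k=mask(im,lo,hi,S[n][q]); print(q,(k>0).sum(),*rect(m,hull(k),a,b))
    for q,s,lo,hi,z in [("red",{"scene":(209,168),"side":(226,266)}[n],(0,170,120),(8,255,255),.006),
       ("capsh",{"scene":(180,112),"side":(204,260)}[n],(155,70,80),(178,255,255),.180)]:
        k=mask(im,lo,hi,s);ys,xs=np.nonzero(k);print(q,len(xs),xs.mean(),ys.mean(),cast(m,(xs.mean(),ys.mean()),z).round(3))
    hs=cv2.cvtColor(im,cv2.COLOR_RGB2HSV)
    for p in {"scene":[(211,143),(211,152),(209,168),(182,112),(208,135),(235,215),(184,155)],"side":[(215,238),(215,250),(226,266),(204,258),(178,262),(275,212),(210,310)]}[n]: print(p,hs[p[1],p[0]])
    cv2.imwrite(f"pics/{n}z.png",cv2.resize(im[95:205,140:270] if n=="scene" else im[220:345,120:260],None,fx=5 if n=="scene" else 4,fy=5 if n=="scene" else 4)[:,:,::-1])
E
```

```text
scene [-0.124 -0.734  0.959]
blue 1029 [0.5471 0.2349] [0.2007 0.1972] 13.3
mat 601 [ 0.4399 -0.0406] [0.1359 0.186 ] -7.2
green 193 [ 0.5019 -0.2199] [0.0335 0.0598] -1.8
yel 2357 [ 0.5052 -0.4028] [0.1458 0.1751] -0.7
red 121 210.8595041322314 168.47107438016528 [[0.518 0.164 0.006]]
capsh 138 179.16666666666666 112.02173913043478 [[0.497 0.275 0.18 ]]
(211, 143) [  7  58 232]
(211, 152) [179 106  89]
(209, 168) [90  9 54]
(182, 112) [170 126 117]
(208, 135) [ 10  15 250]
(235, 215) [60  4 64]
(184, 155) [172  22 126]
side [0.311 0.638 0.719]
blue 3839 [0.5473 0.2369] [0.204  0.2021] 13.6
mat 12482 [0.0215 0.0902] [0.2915 0.6511] -22.9
green 17510 [-0.0188 -0.2082] [0.2418 0.8795] -10.6
yel 1581 [ 0.5056 -0.3997] [0.1414 0.1685] -1.3
red 149 224.86577181208054 268.30872483221475 [[0.505 0.177 0.006]]
capsh 474 203.87130801687763 260.5717299578059 [[0.498 0.284 0.18 ]]
(215, 238) [  7  79 177]
(215, 250) [  5 218  62]
(226, 266) [  1 218 172]
(204, 258) [172 111 204]
(178, 262) [  6  60 203]
(275, 212) [10 33 23]
(210, 310) [11 24 85]
```

View pics/scenez.png

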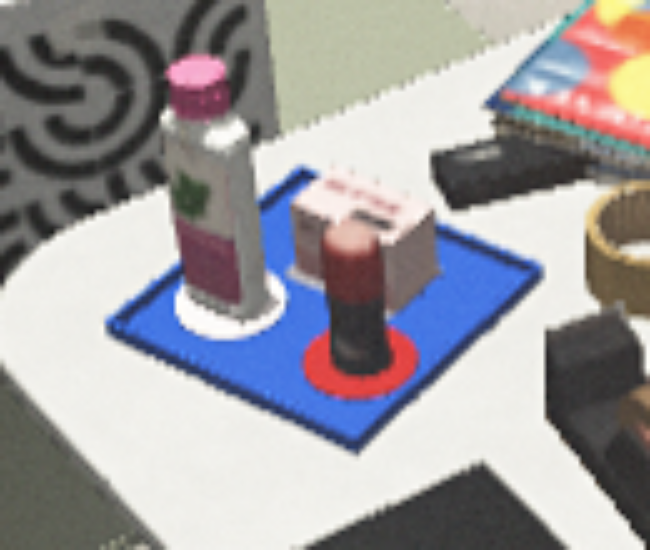

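View pics/sidez.png

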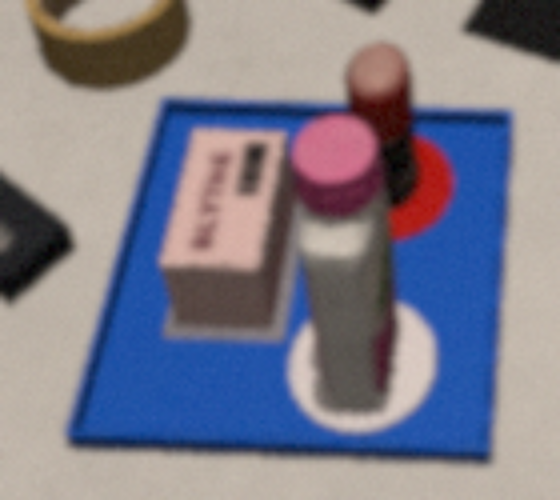

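The crops show the pink-capped shampoo upright on the white spot (tray's left), the red-capped roll-on on the red spot (right) and the pink carton behind them. Tray yaw is about 13.5°. I'll move above the tray for a wrist view.

Emit:
send_rows:
  rows:
    - [10, -20, 30, 0, 0, -0.1]
    - [20, -28, 22, 0, 0, -0.1]
    - [24, -28, 17, 0, 0, -0.1]
    - [24, -28, 17, 0, 0, -0.1]
    - [24, -28, 17, 0, 0, -0.1]
    - [24, -28, 17, 0, 0, -0.1]

```text
time: 0.6
tool_pos: [0.3345, 0.3476, 0.351]
ee_rot: [-3.141, 0.0, 2.149]
wrist_force: [2.5, -0.1, 0.6]
width: 0.0943
finger_force: 0.0
```

Emit:
send_rows:
  rows:
    - [24, -28, 15, 0, 0, -0.1]
    - [24, -28, 15, 0, 0, -0.1]
    - [24, -28, 15, 0, 0, -0.1]
    - [24, -28, 0, 0, 0, -0.05]
    - [0, 0, 0, 0, 0, 0]
    - [0, 0, 0, 0, 0, 0]
    - [0, 0, 0, 0, 0, 0]

```text
time: 1.18
tool_pos: [0.4297, 0.2373, 0.3948]
ee_rot: [-3.14, -0.0, 1.804]
wrist_force: [-0.2, -0.4, 0.1]
width: 0.0941
finger_force: 0.0
```

Run:
```python
from h import *
o=sensors.get_obs();print(o["tool_pos"],o["ee_rot"],o["joint_positions"].round(2),o["time"])
m=optics.camera_model("wrist");im=optics.snapshot("wrist");cv2.imwrite("pics/w1.png",im[:,:,::-1]);np.save("w1.npy",m,allow_pickle=True)
print(m["vertical_fov"],campos(m).round(3),m["R"].round(2))
m=optics.camera_model("side");im=cv2.imread("pics/side0.png")[:,:,::-1].copy();im[250:]=255;im[:,345:]=255
for q,s,lo,hi,a,b in [("mat",(275,212),(0,0,0),(180,255,55),.004,.004),("green",(272,160),(65,40,20),(95,255,200),0,.03)]:
    k=mask(im,lo,hi,s);print(q,(k>0).sum(),*rect(m,hull(k),a,b),hull(k).min(0),hull(k).max(0))
```

```text
[0.42969651 0.23731895 0.39478141] [-3.13996055e+00 -3.21353100e-04  1.80405557e+00] [ 0.39 -0.02  1.15  0.    2.01  0.16] 1.1833
59.06723419338917 [0.415 0.302 0.55 ] [[ 0.97  0.23 -0.  ]
 [ 0.22 -0.95  0.23]
 [ 0.05 -0.23 -0.97]]
mat 2524 [ 0.4402 -0.0321] [0.1327 0.1825] -7.9 [237 183] [308 243]
green 253 [ 0.4949 -0.2235] [0.0437 0.0635] -1.9 [261 149] [282 171]
```

View pics/w1.png

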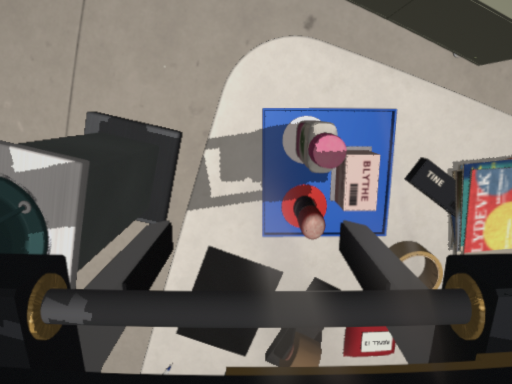

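The wrist view shows the tray at (330,172), shampoo cap (327,151), roll-on cap (313,225), red spot (300,205), carton top (362,181), and the mat's near end at (230,280).

Run:
```python
from h import *
m=np.load("w1.npy",allow_pickle=True).item();im=cv2.imread("pics/w1.png")[:,:,::-1].copy()
k=mask(im,(105,120,40),(125,255,255),(330,172));print("tray",*rect(m,hull(k),0,.015),hull(k).min(0),hull(k).max(0))
def cen(q,lo,hi,s,z):
    k=mask(im,lo,hi,s);P=cast(m,hull(k),z)[:,:2]
    (c,w,a)=cv2.minAreaRect((P*1000).astype(np.float32));print(q,(k>0).sum(),np.round(c,1),np.round(w,1),round(a,1),hull(k).min(0),hull(k).max(0))
cen("cap",(155,70,130),(178,255,255),(327,151),.190)
cen("roll",(0,40,120),(12,130,255),(313,225),.112)
cen("red",(0,180,120),(5,255,255),(298,203),.006)
cen("carton",(0,25,200),(15,110,255),(362,181),.064)
cen("white",(0,0,200),(180,30,255),(297,140),.006)
hs=cv2.cvtColor(im,cv2.COLOR_RGB2HSV)
for p in[(327,148),(313,228),(298,203),(365,170),(293,140),(230,290),(316,130)]:print(p,hs[p[1],p[0]])
# expected from the tray
```

```text
tray [0.5482 0.2353] [0.2072 0.2077] 13.3 [263 108] [396 235]
cap 443 [498.6 289.6] [33.2 18.7] 16.4 [315 135] [346 153]
roll 417 [525.1 172.6] [27.4 34.7] 15.3 [303 215] [323 239]
red 249 [547.4 189.9] [19.2 51.4] 49.6 [308 187] [325 214]
carton 1277 [588.2 241.3] [48.2 81.3] 13.4 [344 155] [379 209]
white 20618 [591.1 312.7] [256.6 460.7] 75.3 [210  37] [511 248]
(327, 148) [171 106 218]
(313, 228) [  8  67 187]
(298, 203) [174  31  41]
(365, 170) [  3  58 157]
(293, 140) [ 12  24 139]
(230, 290) [165  17  30]
(316, 130) [ 18  26 195]
```

Run:
```python
from h import *
m=np.load("w1.npy",allow_pickle=True).item();im=cv2.imread("pics/w1.png")[:,:,::-1].copy()
hs=cv2.cvtColor(im,cv2.COLOR_RGB2HSV)
k=mask(im,(150,70,110),(179,255,255),(327,151));h=hull(k);print((k>0).sum(),h.min(0),h.max(0))
(c,r)=cv2.minEnclosingCircle((cast(m,h,.190)[:,:2]*1000).astype(np.float32));print(c,r)
print(hs[151,300:352:3].tolist());print(hs[130:175:3,327].tolist())
```

```text
858 [314 134] [346 167]
(499.6039733886719, 281.8438415527344) 18.09241485595703
[[15, 37, 69], [43, 60, 51], [11, 36, 78], [168, 135, 72], [168, 143, 73], [171, 104, 123], [172, 99, 190], [172, 103, 205], [171, 111, 145], [171, 108, 192], [172, 102, 130], [172, 103, 188], [171, 105, 179], [172, 104, 135], [172, 98, 172], [171, 106, 125], [6, 45, 80], [6, 50, 81]]
[[19, 24, 199], [173, 80, 96], [170, 117, 211], [171, 111, 218], [171, 109, 218], [172, 100, 217], [171, 106, 218], [171, 108, 192], [171, 107, 122], [172, 100, 123], [172, 100, 123], [171, 102, 122], [171, 113, 122], [15, 25, 121], [113, 66, 109]]
```

Emit:
send_rows:
  rows:
    - [23.4, 14.7, -25, 0, 0, 0]
    - [23.4, 14.7, -25, 0, 0, 0]
    - [23.5, 14.8, -25, 0, 0, 0]
    - [0, 0, -35, 0, 0, 0]
    - [0, 0, -35, 0, 0, 0]
    - [0, 0, -35, 0, 0, 0]
    - [0, 0, -22, 0, 0, 0]
    - [0, 0, -13, 0, 0, 0]

```text
time: 1.9
tool_pos: [0.497, 0.2824, 0.1756]
ee_rot: [-3.134, 0.001, 1.807]
wrist_force: [-0.5, -0.4, -0.2]
width: 0.0938
finger_force: 0.0
```

Emit:
send_rows:
  rows:
    - [0, 0, 0, 0, 0, 0]
    - [0, 0, 0, 0, 0, 0]
    - [0, 0, 0, 0, 0, 0]

```text
time: 2.15
tool_pos: [0.5003, 0.2826, 0.1821]
ee_rot: [3.139, -0.001, 1.806]
wrist_force: [0.2, 0.4, -0.2]
width: 0.0937
finger_force: 0.0
```

Emit:
send_rows:
  grip: 0
  rows:
    - [0, -0.5, -2, 0, 0, 0]
    - [0, 0, 0, 0, 0, 0]
    - [0, 0, 0, 0, 0, 0]
    - [0, 0, 0, 0, 0, 0]
    - [0, 0, 0, 0, 0, 0]
    - [0, 0, 0, 0, 0, 0]
    - [0, 0, 0, 0, 0, 0]
    - [0, 0, 0, 0, 0, 0]

```text
time: 2.82
tool_pos: [0.5003, 0.2808, 0.1785]
ee_rot: [3.142, 0.0, 1.804]
wrist_force: [0.5, 0.9, 0.6]
width: 0.0442
finger_force: 0.0
```

Emit:
send_rows:
  rows:
    - [0, 0, 0, 0, 0, 0]
    - [0, 0, 0, 0, 0, 0]
    - [0, 0, 0, 0, 0, 0]
    - [0, 0, 0, 0, 0, 0]

```text
time: 3.15
tool_pos: [0.5002, 0.2808, 0.1785]
ee_rot: [-3.141, 0.0, 1.804]
wrist_force: [-0.5, -0.5, 0.2]
width: 0.0377
finger_force: 30.0
```

Emit:
send_rows:
  rows:
    - [0, 0, 8, 0, 0, 0]
    - [0, 0, 22, 0, 0, 0]
    - [0, 0, 35, 0, 0, 0]
    - [0, 0, 35, 0, 0, 0]
    - [-3, -14, 22, 0, 0, -0.02]
    - [-5, -28, 8, 0, 0, -0.03]
    - [-6, -34, 0, 0, 0, -0.03]
    - [-6, -36, 0, 0, 0, -0.035]

```text
time: 3.82
tool_pos: [0.4802, 0.1684, 0.31]
ee_rot: [3.139, -0.0, 1.689]
wrist_force: [0.1, -0.5, -1.3]
width: 0.0377
finger_force: 30.0
```

Emit:
send_rows:
  rows:
    - [-6, -36, 0, 0, 0, -0.035]
    - [-6, -36, 0, 0, 0, -0.035]
    - [-6, -36, 0, 0, 0, -0.035]
    - [-6, -36, 0, 0, 0, -0.035]
    - [-6, -34, 0, 0, 0, -0.035]
    - [-6, -32, 0, 0, 0, -0.035]
    - [-6, -24, 0, 0, 0, -0.03]
    - [-4, -16, 0, 0, 0, -0.01]

```text
time: 4.48
tool_pos: [0.4334, -0.0834, 0.3089]
ee_rot: [3.141, 0.001, 1.435]
wrist_force: [0.5, -0.1, -1.7]
width: 0.0379
finger_force: 30.0
```

Emit:
send_rows:
  rows:
    - [0, 0, -12, 0, 0, 0]
    - [0, 0, -25, 0, 0, 0]
    - [0, 0, -30, 0, 0, 0]
    - [0, 0, -25, 0, 0, 0]
    - [0, 0, -15, 0, 0, 0]
    - [0, 0, 0, 0, 0, 0]
    - [0, 0, 0, 0, 0, 0]
    - [0, 0, 0, 0, 0, 0]

```text
time: 5.15
tool_pos: [0.435, -0.0813, 0.2031]
ee_rot: [3.139, 0.0, 1.439]
wrist_force: [0.3, 0.2, -0.8]
width: 0.0381
finger_force: 30.0
```

Run:
```python
from h import *
o=sensors.get_obs();print(o["tool_pos"],o["ee_rot"],o["joint_positions"].round(2),o["time"])
im=optics.snapshot("scene");cv2.imwrite("pics/s1.png",cv2.resize(im[150:280,150:320],None,fx=4,fy=4)[:,:,::-1])
m=optics.camera_model("wrist");im=optics.snapshot("wrist");cv2.imwrite("pics/w2.png",im[:,:,::-1]);np.save("w2.npy",m,allow_pickle=True)
```

```text
[ 0.43502115 -0.08132916  0.20314345] [3.13899458e+00 4.28745522e-04 1.43885100e+00] [-0.31 -0.15  1.66  0.    1.63 -0.18] 5.15
```

View pics/w2.png

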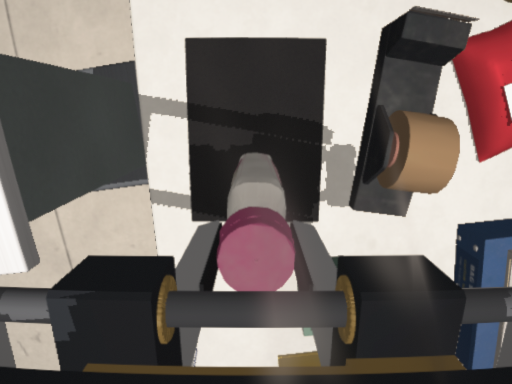

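View pics/s1.png

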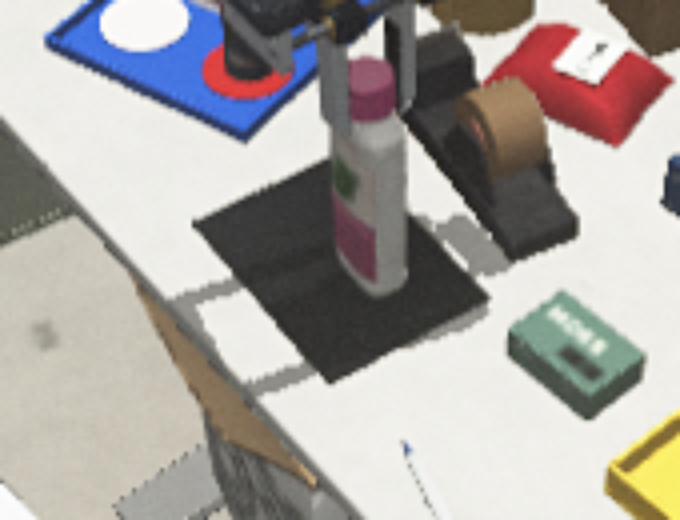

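The wrist view shows the mat's corners at (187,38), (325,38), (320,221) and (192,221). The scene crop shows the shampoo hanging upright just over the mat.

Run:
```python
from h import *
m=np.load("w2.npy",allow_pickle=True).item()
P=cast(m,[(187,38),(325,38),(320,221),(192,221)],.004)[:,:2];print(P.round(4),P.mean(0))
print(np.linalg.norm(P-np.roll(P,-1,0),axis=1),np.degrees(np.arctan2(*(P[1]-P[0])[::-1])))
P=cast(np.load("w1.npy",allow_pickle=True).item(),[(209,248),(283,272)],.004);print(P)
```

```text
[[ 0.3879  0.0657]
 [ 0.5227  0.0478]
 [ 0.5001 -0.1397]
 [ 0.3605 -0.1209]] [ 0.44278716 -0.03678112]
[0.13601009 0.18888713 0.14087229 0.18856868] -7.569726612800116
[[0.38773536 0.06252467 0.004     ]
 [0.523487   0.04811532 0.004     ]]
```

Emit:
send_rows:
  rows:
    - [1, 0, -10, 0, 0, 0]
    - [0, 0, -8, 0, 0, 0]
    - [0, 0, -4, 0, 0, 0]
    - [0, 0, -2, 0, 0, 0]
    - [0, 0, -1, 0, 0, 0]
    - [0, 0, 0, 0, 0, 0]
    - [0, 0, 0, 0, 0, 0]

```text
time: 5.83
tool_pos: [0.4355, -0.0812, 0.1765]
ee_rot: [3.141, 0.0, 1.439]
wrist_force: [-0.1, 0.6, -1.0]
width: 0.0375
finger_force: 30.0
```

Emit:
send_rows:
  rows:
    - [0, 0, -1, 0, 0, 0]
    - [0, 0, 0, 0, 0, 0]

```text
time: 6.0
tool_pos: [0.4356, -0.0812, 0.1764]
ee_rot: [3.14, 0.0, 1.439]
wrist_force: [-0.5, -0.3, 3.9]
width: 0.038
finger_force: 30.0
```

Emit:
send_rows:
  grip: 70
  rows:
    - [0, 0, 0, 0, 0, 0]
    - [0, 0, 0, 0, 0, 0]
    - [0, 0, 0, 0, 0, 0]
    - [0, 0, 0, 0, 0, 0]
    - [0, 0, 0, 0, 0, 0]
    - [0, 0, 0, 0, 0, 0]

```text
time: 6.5
tool_pos: [0.4353, -0.0811, 0.1753]
ee_rot: [-3.141, -0.0, 1.439]
wrist_force: [0.2, -0.6, -0.3]
width: 0.0701
finger_force: 0.0
```

Emit:
send_rows:
  rows:
    - [0, 0, 15, 0, 0, 0]
    - [0, 0, 30, 0, 0, 0]
    - [0, 0, 20, 0, 0, 0]
    - [6, 20, 0, 0, 0, 0.02]
    - [10, 38, 0, 0, 0, 0.05]
    - [10, 38, 0, 0, 0, 0.05]
    - [10, 38, 0, 0, 0, 0.05]
    - [14, 38, 0, 0, 0, 0.05]

```text
time: 7.17
tool_pos: [0.4852, 0.0925, 0.2409]
ee_rot: [3.141, 0.0, 1.661]
wrist_force: [-0.1, -0.3, 1.2]
width: 0.0699
finger_force: 0.0
```

Emit:
send_rows:
  grip: 62
  rows:
    - [14, 34, 0, 0, 0, 0.05]
    - [14, 28, 0, 0, 0, 0.05]
    - [12, 20, -20, 0, 0, 0.045]
    - [0, 0, -30, 0, 0, 0]
    - [0, 0, -30, 0, 0, 0]
    - [0, 0, 0, 0, 0, 0]
    - [0, 0, 0, 0, 0, 0]
    - [0, 0, 0, 0, 0, 0]

```text
time: 7.83
tool_pos: [0.5261, 0.1729, 0.1622]
ee_rot: [3.139, 0.0, 1.803]
wrist_force: [0.1, 0.3, 0.1]
width: 0.0617
finger_force: 0.0
```

Run:
```python
from h import *
o=sensors.get_obs();print(o["tool_pos"],o["ee_rot"],o["width"])
m=optics.camera_model("wrist");im=optics.snapshot("wrist");cv2.imwrite("pics/w3.png",im[:,:,::-1]);np.save("w3.npy",m,allow_pickle=True)
im2=optics.snapshot("scene");cv2.imwrite("pics/s2.png",im2[:,:,::-1])
```

```text
[0.52606072 0.17285292 0.16218811] [3.13929218e+00 1.18082686e-05 1.80342111e+00] 0.06166525877406283
```

View pics/w3.png

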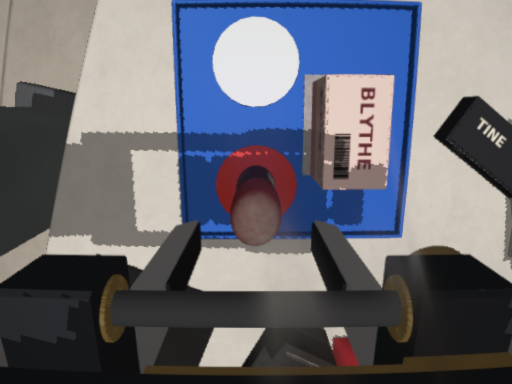

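The view shows the roll-on cap centred between the fingers at (256,212), the white spot at (256,61), the carton top at (358,131) and the tray aligned with the jaws. I'll descend.

Emit:
send_rows:
  rows:
    - [0, 0, -20, 0, 0, 0]
    - [0, 0, -22, 0, 0, 0]
    - [0, 0, -15, 0, 0, 0]
    - [0, 0, -7, 0, 0, 0]
    - [0, 0, 0, 0, 0, 0]
    - [0, 0, 0, 0, 0, 0]

```text
time: 8.43
tool_pos: [0.5261, 0.1729, 0.098]
ee_rot: [3.139, -0.0, 1.803]
wrist_force: [0.2, -0.1, 0.4]
width: 0.062
finger_force: 0.0
```

Emit:
send_rows:
  grip: 0
  rows:
    - [0, 0, 0, 0, 0, 0]
    - [0, 0, 0, 0, 0, 0]
    - [0, 0, 0, 0, 0, 0]
    - [0, 0, 0, 0, 0, 0]
    - [0, 0, 0, 0, 0, 0]
    - [0, 0, 0, 0, 0, 0]
    - [0, 0, 0, 0, 0, 0]
    - [0, 0, 0, 0, 0, 0]

```text
time: 9.1
tool_pos: [0.5257, 0.173, 0.0971]
ee_rot: [3.14, -0.0, 1.804]
wrist_force: [0.4, 0.7, 2.1]
width: 0.0338
finger_force: 30.0
```

Run:
```python
from h import *
m=np.load("w3.npy",allow_pickle=True).item();im=cv2.imread("pics/w3.png")[:,:,::-1].copy()
k=mask(im[:115,190:302].copy(),(0,0,170),(180,40,255),(66,61));h=hull(k)+[190,0]
c,a,_=cv2.fitEllipse((cast(m,h,.006)[:,:2]*1000).astype(np.float32));print("white",c,a)
hs=cv2.inRange(cv2.cvtColor(im,cv2.COLOR_RGB2HSV),(0,150,100),(6,255,255))|cv2.inRange(cv2.cvtColor(im,cv2.COLOR_RGB2HSV),(170,150,60),(180,255,255));hs[:140]=0;hs[220:]=0
n=cv2.findNonZero(hs).reshape(-1,2);h=cv2.convexHull(n).reshape(-1,2);h=h[h[:,1]<200]
c,a,_=cv2.fitEllipse((cast(m,h,.006)[:,:2]*1000).astype(np.float32));print("red",c,a)
P=cast(m,[(319,74),(393,74),(386,188),(322,188)],.064)[:,:2];print("carton",P.mean(0),np.linalg.norm(P-np.roll(P,-1,0),axis=1),np.degrees(np.arctan2(*(P[1]-P[0])[::-1])))
T=cast(m,[(173,3),(420,3),(407,238),(181,238)],.015)[:,:2];print("tray",T.mean(0),np.linalg.norm(T-np.roll(T,-1,0),axis=1),np.degrees(np.arctan2(*(T[1]-T[0])[::-1])))
```

```text
white (501.11334228515625, 280.2814025878906) (75.18836212158203, 75.27067565917969)
red (526.77685546875, 173.107177734375) (74.45946502685547, 74.78409576416016)
carton [0.58652384 0.24107771] [0.0540045  0.08453655 0.05001548 0.08386166] 14.170016472133621
tray [0.54927992 0.23410389] [0.20671675 0.20902004 0.21689378 0.20575366] 13.928178478987393
```

Emit:
send_rows:
  rows:
    - [0, 0, 8, 0, 0, 0]
    - [0, 0, 22, 0, 0, 0]
    - [0, 0, 20, 0, 0, 0]
    - [-7, -14, 0, 0, 0, -0.03]
    - [-12, -26, 0, 0, 0, -0.055]
    - [-14, -30, 0, 0, 0, -0.06]
    - [-14, -30, 0, 0, 0, -0.06]
    - [-14, -30, 0, 0, 0, -0.06]

```text
time: 9.77
tool_pos: [0.4631, 0.0419, 0.1463]
ee_rot: [-3.141, 0.0, 1.537]
wrist_force: [-0.3, -0.8, -0.9]
width: 0.0335
finger_force: 30.0
```

Emit:
send_rows:
  rows:
    - [-11, -22, 0, 0, 0, -0.06]
    - [-6, -13, 0, 0, 0, -0.04]
    - [0, 0, -12, 0, 0, 0]
    - [0, 0, -18, 0, 0, 0]
    - [0, 0, -12, 0, 0, 0]
    - [0, 0, -4, 0, 0, 0]
    - [0, 0, 0, 0, 0, 0]
    - [0, 0, 0, 0, 0, 0]

```text
time: 10.43
tool_pos: [0.4473, 0.0079, 0.1008]
ee_rot: [-3.142, 0.0, 1.439]
wrist_force: [0.8, -0.1, -0.5]
width: 0.0337
finger_force: 30.0
```

Emit:
send_rows:
  rows:
    - [0, 0, -2, 0, 0, 0]
    - [0, 0, -2, 0, 0, 0]
    - [0, 0, 0, 0, 0, 0]
    - [0, 0, 0, 0, 0, 0]

```text
time: 10.77
tool_pos: [0.4475, 0.0079, 0.0968]
ee_rot: [3.141, -0.0, 1.439]
wrist_force: [-0.1, -0.9, -1.7]
width: 0.0342
finger_force: 30.0
```

Emit:
send_rows:
  rows:
    - [0, 0, -1, 0, 0, 0]
    - [0, 0, -1, 0, 0, 0]
    - [0, 0, 0, 0, 0, 0]
    - [0, 0, 0, 0, 0, 0]

```text
time: 11.1
tool_pos: [0.4476, 0.0079, 0.0951]
ee_rot: [3.141, -0.0, 1.439]
wrist_force: [0.2, 0.1, 2.1]
width: 0.0337
finger_force: 30.0
```

Emit:
send_rows:
  rows:
    - [0, 0, -1, 0, 0, 0]
    - [0, 0, 0, 0, 0, 0]

```text
time: 11.27
tool_pos: [0.4477, 0.0079, 0.095]
ee_rot: [3.14, -0.0, 1.439]
wrist_force: [-3.0, 0.5, 7.3]
width: 0.0337
finger_force: 30.0
```

Emit:
send_rows:
  grip: 64
  rows:
    - [0, 0, 0, 0, 0, 0]
    - [0, 0, 0, 0, 0, 0]
    - [0, 0, 0, 0, 0, 0]
    - [0, 0, 0, 0, 0, 0]
    - [0, 0, 0, 0, 0, 0]
    - [0, 0, 15, 0, 0, 0]
    - [0, 0, 30, 0, 0, 0]
    - [0, 0, 25, 0, 0, 0]

```text
time: 11.93
tool_pos: [0.4467, 0.0079, 0.1637]
ee_rot: [-3.139, 0.0, 1.439]
wrist_force: [0.6, -0.4, 0.5]
width: 0.0643
finger_force: 0.0
```

Emit:
send_rows:
  grip: 76
  rows:
    - [17, 29, 0, 0, 0, 0.046]
    - [17, 29, 0, 0, 0, 0.046]
    - [18, 29, 0, 0, 0, 0.046]
    - [18, 29, 0, 0, 0, 0.046]
    - [18, 29, 0, 0, 0, 0.046]
    - [17, 29, 0, 0, 0, 0.046]
    - [17, 29, 0, 0, 0, 0.045]
    - [16.8, 29.3, 0, 0, 0, 0.045]

```text
time: 12.6
tool_pos: [0.5866, 0.2417, 0.1629]
ee_rot: [-3.141, 0.0, 1.807]
wrist_force: [-0.2, 0.0, 0.3]
width: 0.0759
finger_force: 0.0
```

Emit:
send_rows:
  rows:
    - [0, 0, -20, 0, 0, 0]
    - [0, 0, 0, 0, 0, 0]
    - [0, 0, 0, 0, 0, 0]
    - [0, 0, 0, 0, 0, 0]

```text
time: 12.93
tool_pos: [0.5858, 0.2395, 0.1435]
ee_rot: [-3.141, 0.0, 1.804]
wrist_force: [0.0, 0.6, 0.3]
width: 0.0761
finger_force: 0.0
```

Run:
```python
from h import *
o=sensors.get_obs();print(o["tool_pos"],o["ee_rot"],o["width"])
m=optics.camera_model("wrist");im=optics.snapshot("wrist");np.save("w4.npy",m,allow_pickle=True)
im2=optics.snapshot("scene");im3=optics.snapshot("side")
cv2.imwrite("pics/m4.png",np.hstack([cv2.resize(im,(400,300)),im2[90:390,150:450][:, :400]])[:,:,::-1]);cv2.imwrite("pics/w4.png",im[:,:,::-1]);cv2.imwrite("pics/s4.png",im2[:,:,::-1]);cv2.imwrite("pics/d4.png",im3[:,:,::-1])
```

```text
[0.58575137 0.23949567 0.14348269] [-3.14072514e+00  2.83634951e-04  1.80403620e+00] 0.07611123633211102Traceback (most recent call last):
  File "<stdin>", line 5, in <module>
    return _nx.concatenate(arrs, 1, dtype=dtype, casting=casting)
           ~~~~~~~~~~~~~~~^^^^^^^^^^^^^^^^^^^^^^^^^^^^^^^^^^^^^^^
ValueError: all the input array dimensions except for the concatenation axis must match exactly, but along dimension 0, the array at index 0 has size 300 and the array at index 1 has size 294
```

Run:
```python
from h import *
m=optics.camera_model("wrist");im=optics.snapshot("wrist");im2=optics.snapshot("scene");im3=optics.snapshot("side")
cv2.imwrite("pics/m4.png",np.hstack([cv2.resize(im,(400,300)),im2[84:384,150:450]])[:,:,::-1]);cv2.imwrite("pics/w4.png",im[:,:,::-1]);cv2.imwrite("pics/s4.png",im2[:,:,::-1]);cv2.imwrite("pics/d4.png",im3[:,:,::-1])
```

```text
(no output)
```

View pics/m4.png

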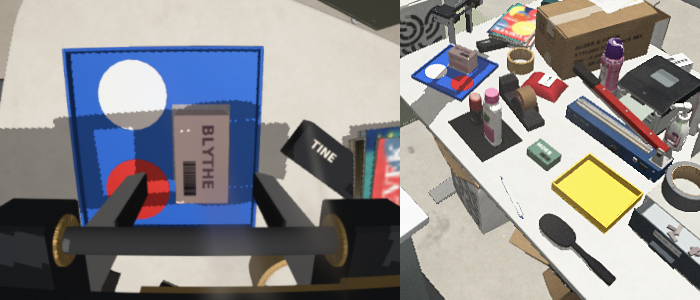

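Both bottles stand upright side by side on the mat (near (480,120) in the composite). The carton sits centred between the open fingers. Next I descend and grip.

Emit:
send_rows:
  rows:
    - [0, 1.5, -20, 0, 0, 0]
    - [0, 0, -30, 0, 0, 0]
    - [0, 0, -28, 0, 0, 0]
    - [0, 0, -14, 0, 0, 0]
    - [0, 0, -5, 0, 0, 0]
    - [0, 0, 0, 0, 0, 0]
    - [0, 0, 0, 0, 0, 0]

```text
time: 13.82
tool_pos: [0.5868, 0.2418, 0.0477]
ee_rot: [3.14, -0.0, 1.805]
wrist_force: [0.5, -0.7, 0.1]
width: 0.0758
finger_force: 0.0
```

Emit:
send_rows:
  grip: 0
  rows:
    - [0, 0, 0, 0, 0, 0]
    - [0, 0, 0, 0, 0, 0]
    - [0, 0, 0, 0, 0, 0]
    - [0, 0, 0, 0, 0, 0]
    - [0, 0, 0, 0, 0, 0]
    - [0, 0, 0, 0, 0, 0]
    - [0, 0, 0, 0, 0, 0]
    - [0, 0, 0, 0, 0, 0]

```text
time: 14.48
tool_pos: [0.5868, 0.2418, 0.0475]
ee_rot: [3.139, -0.0, 1.805]
wrist_force: [0.2, 0.2, 4.4]
width: 0.05
finger_force: 30.0
```

Run:
```python
from h import *
im=cv2.imread("pics/s4.png")[:,:,::-1].copy();m=optics.camera_model("scene")
for f,n,sg,sy in [("s4","scene",(294,236),(347,275)),("d4","side",(272,160),(281,128))]:
    im=cv2.imread(f"pics/{f}.png")[:,:,::-1].copy();m=optics.camera_model(n)
    x,y=sg;cr=im[y-18:y+20,x-26:x+26].copy();hs=cv2.cvtColor(cr,cv2.COLOR_RGB2HSV)
    k=cv2.inRange(hs,(60,35,15),(100,255,255));k=cv2.morphologyEx(k,cv2.MORPH_CLOSE,np.ones((3,3)));n_,l,s,_=cv2.connectedComponentsWithStats(k);k=(l==1+s[1:,4].argmax()).astype(np.uint8)
    h=hull(k)+[x-26,y-18];print("green",k.sum(),*rect(m,h,0,.03),h.min(0),h.max(0))
    k=mask(im,(20,100,60),(35,255,255),sy);print("yel",*rect(m,hull(k),0,.03))
```

```text
green 370 [ 0.5    -0.2205] [0.0389 0.064 ] -1.3 [277 223] [310 249]
yel [ 0.5059 -0.4027] [0.1479 0.1774] -1.0
green 165 [ 0.5054 -0.2241] [0.0316 0.0642] 8.5 [262 149] [274 170]
yel [ 0.5028 -0.4007] [0.1405 0.1764] -2.1
```

Emit:
send_rows:
  rows:
    - [0, 0, 10, 0, 0, 0]
    - [0, 0, 25, 0, 0, 0]
    - [0, 0, 35, 0, 0, 0]
    - [0, 0, 35, 0, 0, 0]
    - [-4, -15, 20, 0, 0, -0.013]
    - [-4, -28, 5, 0, 0, -0.013]
    - [-4, -36, 0, 0, 0, -0.013]
    - [-4, -36, 0, 0, 0, -0.013]

```text
time: 15.15
tool_pos: [0.5694, 0.1262, 0.1771]
ee_rot: [3.141, 0.0, 1.754]
wrist_force: [0.1, -0.4, -1.0]
width: 0.0503
finger_force: 30.0
```

Emit:
send_rows:
  rows:
    - [-4, -36, 0, 0, 0, -0.013]
    - [-4, -36, 0, 0, 0, -0.013]
    - [-4, -36, 0, 0, 0, -0.013]
    - [-4, -36, 0, 0, 0, -0.013]
    - [-4, -36, 0, 0, 0, -0.013]
    - [-4, -36, 0, 0, 0, -0.013]
    - [-4, -36, 0, 0, 0, -0.013]
    - [-4, -36, 0, 0, 0, -0.013]

```text
time: 15.82
tool_pos: [0.5369, -0.1626, 0.176]
ee_rot: [-3.14, -0.001, 1.648]
wrist_force: [0.8, 0.3, -1.5]
width: 0.0502
finger_force: 30.0
```

Emit:
send_rows:
  rows:
    - [-4, -36, 0, 0, 0, -0.013]
    - [-4, -36, 0, 0, 0, -0.013]
    - [-4, -36, 0, 0, 0, -0.013]
    - [-4, -36, 0, 0, 0, -0.013]
    - [-4, -36, 0, 0, 0, -0.013]
    - [-4, -33, 0, 0, 0, -0.013]
    - [-4, -20, 0, 0, 0, -0.013]
    - [-4, -8, 0, 0, 0, -0.013]

```text
time: 16.48
tool_pos: [0.5045, -0.405, 0.1751]
ee_rot: [-3.139, -0.001, 1.541]
wrist_force: [-0.1, 0.1, -0.5]
width: 0.0502
finger_force: 30.0
```

Emit:
send_rows:
  rows:
    - [0, 0, 0, 0, 0, 0]
    - [0, 0, 0, 0, 0, 0]
    - [0, 0, 0, 0, 0, 0]

```text
time: 16.73
tool_pos: [0.5064, -0.4006, 0.1765]
ee_rot: [-3.141, -0.001, 1.546]
wrist_force: [0.2, -0.5, -0.8]
width: 0.0498
finger_force: 30.0
```

Run:
```python
from h import *
o=sensors.get_obs();print(o["tool_pos"],o["ee_rot"],o["width"])
m=optics.camera_model("wrist");im=optics.snapshot("wrist");cv2.imwrite("pics/w5.png",im[:,:,::-1]);np.save("w5.npy",m,allow_pickle=True)
```

```text
[ 0.50643921 -0.40060997  0.17647184] [-3.14148307e+00 -1.31283328e-03  1.54643408e+00] 0.04984284106621424
```

View pics/w5.png

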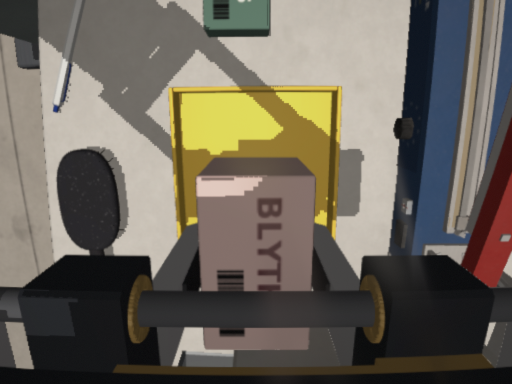

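The view shows the carton hanging centred over the yellow tray, whose far wall spans (170,88)–(341,88). The green carton's near edge is at (205..269,35), and the blue item is clear at x>405.

Run:
```python
from h import *
m=np.load("w5.npy",allow_pickle=True).item()
print("yel far wall",cast(m,[(170,88),(341,88)],.03)); print("blue",cast(m,[(405,230),(405,230)],0.0)[0],cast(m,[(405,230)],.1)[0])
print("green near bottom",cast(m,[(205,35),(269,35)],0),"top",cast(m,[(205,26),(270,26)],.03))
```

```text
yel far wall [[ 0.43529733 -0.31050342  0.03      ]
 [ 0.58245546 -0.3142455   0.03      ]]
blue [ 0.66204266 -0.45614598  0.        ] [ 0.61568428 -0.41934449  0.1       ]
green near bottom [[ 0.46370704 -0.261876    0.        ]
 [ 0.52251321 -0.26358804  0.        ]] top [[ 0.46809514 -0.26125197  0.03      ]
 [ 0.52220067 -0.26283326  0.03      ]]
```

Emit:
send_rows:
  rows:
    - [0, -1, -12, 0, 0, 0]
    - [0, 0, -28, 0, 0, 0]
    - [0, 0, -32, 0, 0, 0]
    - [0, 0, -26, 0, 0, 0]
    - [0, 0, -16, 0, 0, 0]
    - [0, 0, -8, 0, 0, 0]
    - [0, 0, -3, 0, 0, 0]
    - [0, 0, 0, 0, 0, 0]

```text
time: 17.45
tool_pos: [0.5062, -0.4027, 0.051]
ee_rot: [-3.141, -0.001, 1.546]
wrist_force: [0.8, 0.0, -1.4]
width: 0.0497
finger_force: 30.0
```

Emit:
send_rows:
  rows:
    - [0, 0, -2, 0, 0, 0]
    - [0, 0, 0, 0, 0, 0]
    - [0, 0, 0, 0, 0, 0]

```text
time: 17.7
tool_pos: [0.5068, -0.4039, 0.0511]
ee_rot: [3.139, 0.002, 1.545]
wrist_force: [-0.6, -0.4, -1.5]
width: 0.0498
finger_force: 30.0
```

Emit:
send_rows:
  rows:
    - [0, 0, -1, 0, 0, 0]
    - [0, 0, 0, 0, 0, 0]
    - [0, 0, 0, 0, 0, 0]

```text
time: 17.95
tool_pos: [0.5062, -0.4035, 0.0489]
ee_rot: [3.141, 0.0, 1.545]
wrist_force: [-0.7, -0.5, -1.5]
width: 0.0502
finger_force: 30.0
```

Emit:
send_rows:
  rows:
    - [0, 0, -1, 0, 0, 0]
    - [0, 0, 0, 0, 0, 0]
    - [0, 0, 0, 0, 0, 0]

```text
time: 18.2
tool_pos: [0.5061, -0.4034, 0.0476]
ee_rot: [3.141, 0.0, 1.545]
wrist_force: [0.2, -0.9, 0.0]
width: 0.0501
finger_force: 30.0
```

Emit:
send_rows:
  rows:
    - [0, 0, -0.8, 0, 0, 0]
    - [0, 0, 0, 0, 0, 0]

```text
time: 18.37
tool_pos: [0.5061, -0.4034, 0.0475]
ee_rot: [3.141, 0.0, 1.545]
wrist_force: [-0.9, 1.0, 3.3]
width: 0.05
finger_force: 30.0
```

Emit:
send_rows:
  rows:
    - [0, 0, -0.7, 0, 0, 0]
    - [0, 0, 0, 0, 0, 0]

```text
time: 18.53
tool_pos: [0.5061, -0.4034, 0.0475]
ee_rot: [3.141, 0.001, 1.545]
wrist_force: [-2.4, 1.2, 6.1]
width: 0.05
finger_force: 30.0
```

Emit:
send_rows:
  grip: 76
  rows:
    - [0, 0, 0, 0, 0, 0]
    - [0, 0, 0, 0, 0, 0]
    - [0, 0, 0, 0, 0, 0]
    - [0, 0, 0, 0, 0, 0]
    - [0, 0, 0, 0, 0, 0]
    - [0, 0, 15, 0, 0, 0]
    - [0, 0, 30, 0, 0, 0]
    - [0, 0, 35, 0, 0, 0]

```text
time: 19.2
tool_pos: [0.5047, -0.402, 0.1233]
ee_rot: [-3.136, -0.005, 1.545]
wrist_force: [0.4, -0.1, -0.4]
width: 0.0761
finger_force: 0.0
```

Emit:
send_rows:
  rows:
    - [-2, 20, 30, 0, 0, 0]
    - [-3, 30, 20, 0, 0, 0]
    - [-3, 30, 0, 0, 0, 0]
    - [-3, 20, 0, 0, 0, 0]
    - [0, 0, 0, 0, 0, 0]
    - [0, 0, 0, 0, 0, 0]
    - [0, 0, 0, 0, 0, 0]

```text
time: 19.78
tool_pos: [0.4951, -0.3039, 0.1757]
ee_rot: [-3.141, 0.001, 1.545]
wrist_force: [0.5, -0.5, 0.1]
width: 0.076
finger_force: 0.0
```

Run:
```python
from h import *
o=sensors.get_obs();print(o["tool_pos"],o["ee_rot"],o["width"])
m=optics.camera_model("wrist");im=optics.snapshot("wrist");im2=optics.snapshot("scene")
cv2.imwrite("pics/w6.png",im[:,:,::-1]);np.save("w6.npy",m,allow_pickle=True)
cv2.imwrite("pics/m6.png",np.hstack([im,im2[130:322,260:404].repeat(2,0).repeat(2,1)])[:,:,::-1])
```

```text
[ 0.49509999 -0.30390741  0.17571207] [-3.14142267e+00  5.45603673e-04  1.54468903e+00] 0.07598855659064202
```

View pics/m6.png

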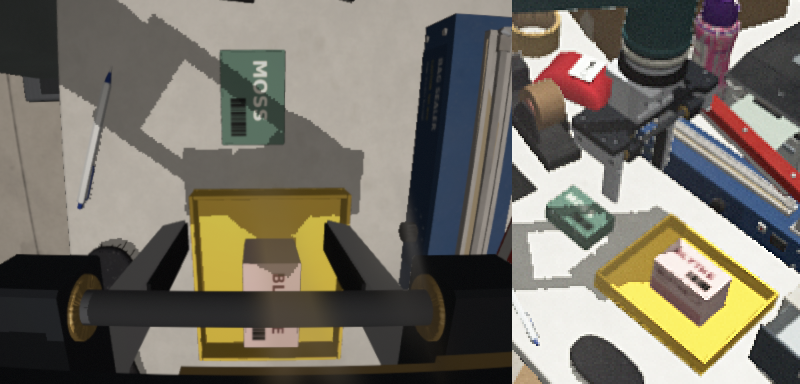

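The pink carton lies flat and centred in the yellow tray. The green carton's outline is (220,50)–(285,145).

Run:
```python
from h import *
m=np.load("w6.npy",allow_pickle=True).item();im=cv2.imread("pics/w6.png")[:,:,::-1].copy()
cr=im[35:160,205:300].copy();hs=cv2.cvtColor(cr,cv2.COLOR_RGB2HSV);k=cv2.inRange(hs,(65,60,20),(95,255,255));k=cv2.morphologyEx(k,cv2.MORPH_OPEN,np.ones((3,3)))
h=hull(k)+[205,35];print(h.min(0),h.max(0),rect(m,h,0,.03));print(rect(m,h,0,.03,np.radians(-1.5)))
print(cast(m,[(220,50),(285,51)],.03))
```

```text
Traceback (most recent call last):
  File "h.py", line 19, in hull
    return cv2.convexHull(np.vstack(c)).reshape(-1,2)
                          ~~~~~~~~~^^^
ValueError: need at least one array to concatenate
```

Run:
```python
from h import *
m=np.load("w6.npy",allow_pickle=True).item();im=cv2.imread("pics/w6.png")[:,:,::-1].copy()
cr=im[35:160,205:300].copy();hs=cv2.cvtColor(cr,cv2.COLOR_RGB2HSV);print(hs[30,25],hs[95,40],hs[105,40],hs[105,5])
g=cr.astype(int);k=((g[:,:,1]-g[:,:,0])>12).astype(np.uint8);k=cv2.morphologyEx(k,cv2.MORPH_OPEN,np.ones((3,3)))
h=hull(k)+[205,35];print(h.min(0),h.max(0),rect(m,h,0,.03));print(rect(m,h,0,.03,np.radians(-1.5)))
print(cast(m,[(220,50),(285,51)],.03))
```

```text
[ 70  55 112] [69 34 52] [ 70  50 113] [ 18  24 180]
[220  50] [284 144] (array([ 0.4958, -0.2261]), array([0.0565, 0.0815]), np.float64(-1.5))
(array([ 0.4958, -0.2261]), array([0.0565, 0.0815]), np.float64(-1.5))
[[ 0.46874336 -0.18452876  0.03      ]
 [ 0.5232275  -0.18684417  0.03      ]]
```

Emit:
send_rows:
  rows:
    - [0.5, 26, -20, 0, 0, 0]
    - [0.5, 30, -20, 0, 0, 0]
    - [0, 22, -25, 0, 0, 0]
    - [0, 0, -30, 0, 0, 0]
    - [0, 0, -25, 0, 0, 0]
    - [0, 0, -14, 0, 0, 0]
    - [0, 0, -8, 0, 0, 0]
    - [0, 0, -3, 0, 0, 0]

```text
time: 20.55
tool_pos: [0.4951, -0.2256, 0.0289]
ee_rot: [-3.138, -0.002, 1.544]
wrist_force: [-0.4, -0.7, 0.2]
width: 0.0761
finger_force: 0.0
```

Emit:
send_rows:
  rows:
    - [0, 0, 0, 0, 0, 0]
    - [0, 0, 0, 0, 0, 0]

```text
time: 20.72
tool_pos: [0.4969, -0.2263, 0.032]
ee_rot: [3.14, 0.001, 1.544]
wrist_force: [-0.4, -0.6, 0.8]
width: 0.0759
finger_force: 0.0
```

Emit:
send_rows:
  grip: 0
  rows:
    - [0, 0, -3, 0, 0, 0]
    - [0, 0, 0, 0, 0, 0]
    - [0, 0, 0, 0, 0, 0]
    - [0, 0, 0, 0, 0, 0]
    - [0, 0, 0, 0, 0, 0]
    - [0, 0, 0, 0, 0, 0]
    - [0, 0, 0, 0, 0, 0]

```text
time: 21.3
tool_pos: [0.4961, -0.2255, 0.0286]
ee_rot: [3.141, 0.001, 1.545]
wrist_force: [-3.0, 0.7, 4.2]
width: 0.055
finger_force: 30.0
```

Emit:
send_rows:
  rows:
    - [0, 0, 10, 0, 0, 0]
    - [0, 0, 25, 0, 0, 0]
    - [0, 0, 35, 0, 0, 0]
    - [0, 0, 35, 0, 0, 0]
    - [6, 15, 25, 0, 0, 0.0174]
    - [6, 28, 12, 0, 0, 0.0174]
    - [6, 36, 0, 0, 0, 0.0174]
    - [6, 36, 0, 0, 0, 0.0174]

```text
time: 21.97
tool_pos: [0.5212, -0.1097, 0.1721]
ee_rot: [3.137, 0.001, 1.613]
wrist_force: [-0.4, 0.7, 0.1]
width: 0.0553
finger_force: 30.0
```

Emit:
send_rows:
  rows:
    - [6, 36, 0, 0, 0, 0.0174]
    - [6, 36, 0, 0, 0, 0.0174]
    - [6, 36, 0, 0, 0, 0.0174]
    - [6, 36, 0, 0, 0, 0.0174]
    - [6, 36, 0, 0, 0, 0.0174]
    - [6, 36, 0, 0, 0, 0.0174]
    - [6, 36, 0, 0, 0, 0.0174]
    - [6, 36, 0, 0, 0, 0.0174]

```text
time: 22.63
tool_pos: [0.5681, 0.1798, 0.1702]
ee_rot: [3.141, -0.0, 1.755]
wrist_force: [0.2, -1.2, -0.8]
width: 0.0549
finger_force: 30.0
```

Emit:
send_rows:
  rows:
    - [6, 36, 0, 0, 0, 0.0174]
    - [6.8, 20, 0, 0, 0, 0.0174]
    - [6, 10.7, 0, 0, 0, 0.0174]
    - [0, 0, -25, 0, 0, 0]
    - [0, 0, -25, 0, 0, 0]
    - [0, 0, 0, 0, 0, 0]
    - [0, 0, 0, 0, 0, 0]
    - [0, 0, 0, 0, 0, 0]

```text
time: 23.3
tool_pos: [0.5873, 0.2445, 0.1211]
ee_rot: [3.14, -0.0, 1.806]
wrist_force: [-0.2, -0.9, -0.9]
width: 0.055
finger_force: 30.0
```

Run:
```python
from h import *
o=sensors.get_obs();print(o["tool_pos"],o["ee_rot"],o["width"])
m=optics.camera_model("wrist");im=optics.snapshot("wrist");cv2.imwrite("pics/w7.png",im[:,:,::-1]);np.save("w7.npy",m,allow_pickle=True)
```

```text
[0.58734603 0.24449746 0.12113794] [ 3.14021121e+00 -3.33512863e-04  1.80562592e+00] 0.0549615413090038
```

View pics/w7.png

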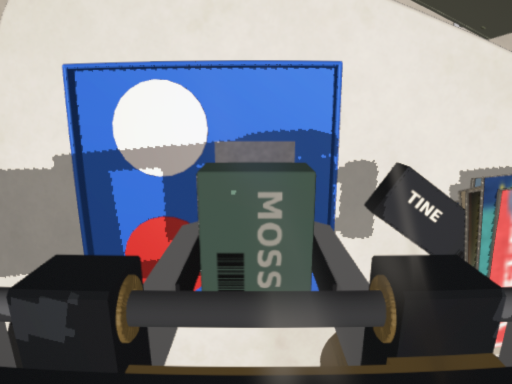

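The green carton hangs square over the grey patch, whose far edge is at (215..295,142).

Run:
```python
from h import *
m=np.load("w7.npy",allow_pickle=True).item()
P=cast(m,[(215,142),(295,142)],.0045)[:,:2];print(P,P.mean(0),np.linalg.norm(P[1]-P[0]),np.degrees(np.arctan2(*(P[1]-P[0])[::-1])))
T=cast(m,[(199,165),(313,165)],.122)[:,:2];print("green far top",T,T.mean(0))
```

```text
[[0.54592358 0.27986135]
 [0.60797445 0.29461908]] [0.57694901 0.28724021] 0.06378166868498308 13.378263847904739
green far top [[0.55208296 0.28059936]
 [0.60306222 0.2927198 ]] [0.57757259 0.28665958]
```

Emit:
send_rows:
  rows:
    - [0, 0, -15, 0, 0, 0]
    - [0, 0, -28, 0, 0, 0]
    - [0, 0, -23, 0, 0, 0]
    - [0, 0, -12, 0, 0, 0]
    - [0, 0, -5, 0, 0, 0]
    - [0, 0, 0, 0, 0, 0]
    - [0, 0, 0, 0, 0, 0]
    - [0, 0, 0, 0, 0, 0]

```text
time: 24.02
tool_pos: [0.5884, 0.2448, 0.0394]
ee_rot: [3.138, -0.0, 1.806]
wrist_force: [0.2, -1.3, -1.1]
width: 0.055
finger_force: 30.0
```

Emit:
send_rows:
  rows:
    - [-1, -1, -4, 0, 0, 0]
    - [0, 0, -2, 0, 0, 0]
    - [0, 0, 0, 0, 0, 0]
    - [0, 0, 0, 0, 0, 0]

```text
time: 24.35
tool_pos: [0.5868, 0.2436, 0.0326]
ee_rot: [3.139, -0.0, 1.806]
wrist_force: [-0.6, 0.2, 4.8]
width: 0.0548
finger_force: 30.0
```

Emit:
send_rows:
  rows:
    - [0, 0, -1, 0, 0, 0]
    - [0, 0, 0, 0, 0, 0]
    - [0, 0, 0, 0, 0, 0]

```text
time: 24.6
tool_pos: [0.5868, 0.2436, 0.0326]
ee_rot: [3.139, 0.0, 1.806]
wrist_force: [-1.5, -0.7, 8.7]
width: 0.0549
finger_force: 30.0
```

Emit:
send_rows:
  grip: 74
  rows:
    - [0, 0, 0, 0, 0, 0]
    - [0, 0, 0, 0, 0, 0]
    - [0, 0, 0, 0, 0, 0]
    - [0, 0, 0, 0, 0, 0]
    - [0, 0, 0, 0, 0, 0]
    - [0, 0, 15, 0, 0, 0]
    - [0, 0, 35, 0, 0, 0]
    - [0, 0, 40, 0, 0, 0]

```text
time: 25.27
tool_pos: [0.5837, 0.2426, 0.1167]
ee_rot: [-3.133, 0.001, 1.806]
wrist_force: [0.8, 0.2, 0.4]
width: 0.0742
finger_force: 0.0
```

Emit:
send_rows:
  grip: 66
  rows:
    - [0, 0, 40, 0, 0, 0]
    - [-17.4, -29.4, 0, 0, 0, -0.0459]
    - [-17.4, -29.4, 0, 0, 0, -0.0459]
    - [-17.4, -29.4, 0, 0, 0, -0.0459]
    - [-17.4, -29.4, 0, 0, 0, -0.0459]
    - [-17.4, -29.4, 0, 0, 0, -0.0459]
    - [-17.4, -29.4, 0, 0, 0, -0.0459]
    - [-17.4, -29.4, 0, 0, 0, -0.0459]

```text
time: 25.93
tool_pos: [0.4631, 0.0364, 0.1597]
ee_rot: [3.141, 0.0, 1.483]
wrist_force: [1.5, -0.7, 0.6]
width: 0.0663
finger_force: 0.0
```

Emit:
send_rows:
  rows:
    - [-17.4, -29.9, 0, 0, 0, -0.0459]
    - [0, 0, 0, 0, 0, 0]
    - [0, 0, 0, 0, 0, 0]
    - [0, 0, 0, 0, 0, 0]

```text
time: 26.27
tool_pos: [0.4471, 0.008, 0.1601]
ee_rot: [3.141, -0.001, 1.439]
wrist_force: [-0.0, 0.8, 0.2]
width: 0.0662
finger_force: 0.0
```

Run:
```python
from h import *
o=sensors.get_obs();print(o["tool_pos"],o["ee_rot"],o["width"])
m=optics.camera_model("wrist");im=optics.snapshot("wrist");im2=optics.snapshot("scene");im3=optics.snapshot("side")
cv2.imwrite("pics/w8.png",im[:,:,::-1]);np.save("w8.npy",m,allow_pickle=True)
cv2.imwrite("pics/m8.png",np.hstack([cv2.resize(im,(400,300)),cv2.resize(im3[200:350,130:330],(400,300))])[:,:,::-1])
```

```text
[0.4470859  0.00797495 0.16006604] [ 3.14084646e+00 -7.25945089e-04  1.43861436e+00] 0.06616163517208878
```

View pics/m8.png

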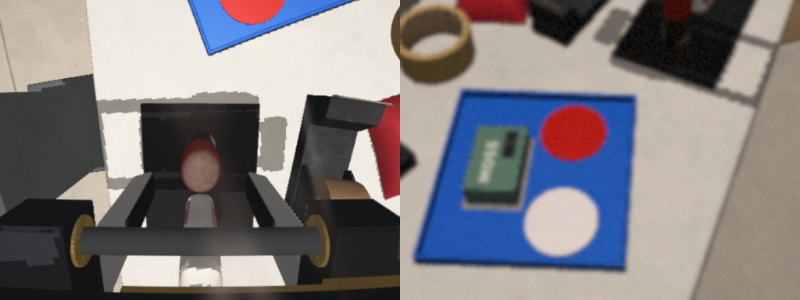

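The green carton sits square on the grey patch. The roll-on is centred between the fingers at about (200,165) in the left half.

Emit:
send_rows:
  rows:
    - [0, 0, -20, 0, 0, 0]
    - [0, 0, -22, 0, 0, 0]
    - [0, 0, -14, 0, 0, 0]
    - [0, 0, -7, 0, 0, 0]
    - [0, 0, -2, 0, 0, 0]
    - [0, 0, 0, 0, 0, 0]
    - [0, 0, 0, 0, 0, 0]

```text
time: 27.0
tool_pos: [0.4475, 0.0079, 0.0959]
ee_rot: [3.14, -0.0, 1.439]
wrist_force: [-0.1, 0.6, 0.3]
width: 0.0661
finger_force: 0.0
```

Emit:
send_rows:
  grip: 0
  rows:
    - [0, 0, 0, 0, 0, 0]
    - [0, 0, 0, 0, 0, 0]
    - [0, 0, 0, 0, 0, 0]
    - [0, 0, 0, 0, 0, 0]
    - [0, 0, 0, 0, 0, 0]
    - [0, 0, 0, 0, 0, 0]
    - [0, 0, 0, 0, 0, 0]

```text
time: 27.58
tool_pos: [0.4469, 0.0076, 0.0953]
ee_rot: [3.141, -0.0, 1.439]
wrist_force: [0.5, 0.6, 0.9]
width: 0.0336
finger_force: 30.0
```

Run:
```python
from h import *
m=np.load("w8.npy",allow_pickle=True).item();im=cv2.imread("pics/w8.png")[:,:,::-1].copy()
hs=cv2.cvtColor(im,cv2.COLOR_RGB2HSV);print([hs[y,256].tolist() for y in range(170,256,6)])
cv2.imwrite("pics/c8.png",cv2.resize(im[150:265,190:330],None,fx=4,fy=4,interpolation=cv2.INTER_NEAREST)[:,:,::-1])
```

```text
[[9, 50, 36], [13, 62, 37], [3, 147, 71], [2, 156, 75], [4, 113, 102], [6, 76, 128], [7, 66, 140], [8, 71, 137], [9, 65, 137], [8, 66, 135], [8, 67, 134], [7, 70, 131], [8, 69, 126], [13, 28, 83], [17, 21, 110]]
```

View pics/c8.png

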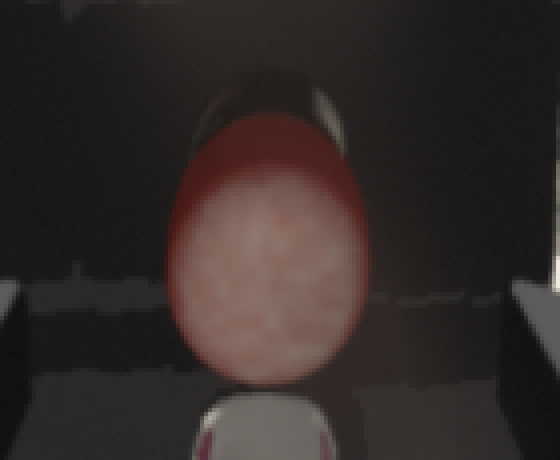

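The crop shows the cap's top face spanning pixels x 233–282, y 191–246 in the full picture.

Run:
```python
from h import *
m=np.load("w8.npy",allow_pickle=True).item()
c=cast(m,[(257.5,218.5),(257.5,191),(257.5,246),(233,218),(282,218)],.110)[:,:2];print(c)
p=np.array([.4471,.0080]);a=np.radians(1.4386*180/np.pi);y=np.array([np.sin(a),-np.cos(a)]);x=np.array([np.cos(a),np.sin(a)]);print("along jaw",(c[0]-p)@y,"across",(c[0]-p)@x,np.linalg.norm(c[1]-c[2]),np.linalg.norm(c[3]-c[4]))
```

```text
[[ 0.44886405  0.00930669]
 [ 0.45121781  0.02703016]
 [ 0.44640998 -0.0091805 ]
 [ 0.43352417  0.01170016]
 [ 0.46429567  0.00755794]]
along jaw 0.0015764208212627098 across 0.0015278123291491785 0.036528442285018496 0.031049045700622425
```

Emit:
send_rows:
  rows:
    - [0, 0, 8, 0, 0, 0]
    - [0, 0, 22, 0, 0, 0]
    - [0, 0, 20, 0, 0, 0]
    - [7, 14, 0, 0, 0, 0.03]
    - [12, 26, 0, 0, 0, 0.055]
    - [14, 30, 0, 0, 0, 0.06]
    - [14, 30, 0, 0, 0, 0.06]
    - [14, 30, 0, 0, 0, 0.06]

```text
time: 28.25
tool_pos: [0.508, 0.1389, 0.1454]
ee_rot: [3.141, 0.0, 1.706]
wrist_force: [0.5, -0.5, -0.1]
width: 0.0337
finger_force: 30.0
```

Emit:
send_rows:
  rows:
    - [12, 22, 0, 0, 0, 0.06]
    - [7, 12.6, 0, 0, 0, 0.041]
    - [0, 0, -10, 0, 0, 0]
    - [0, 0, -15, 0, 0, 0]
    - [0, 0, -11, 0, 0, 0]
    - [0, 0, -4, 0, 0, 0]
    - [0, 0, 0, 0, 0, 0]
    - [0, 0, 0, 0, 0, 0]

```text
time: 28.92
tool_pos: [0.5264, 0.1716, 0.1048]
ee_rot: [-3.141, 0.0, 1.803]
wrist_force: [-0.3, -0.3, -1.1]
width: 0.034
finger_force: 30.0
```

Emit:
send_rows:
  rows:
    - [0, 0, -2, 0, 0, 0]
    - [0, 0, 0, 0, 0, 0]
    - [0, 0, 0, 0, 0, 0]
    - [0, 0, 0, 0, 0, 0]

```text
time: 29.25
tool_pos: [0.527, 0.1723, 0.1036]
ee_rot: [3.14, 0.0, 1.804]
wrist_force: [0.1, -0.4, -1.4]
width: 0.0336
finger_force: 30.0
```

Emit:
send_rows:
  rows:
    - [0, 0, -3, 0, 0, 0]
    - [0, 0, -2, 0, 0, 0]
    - [0, 0, 0, 0, 0, 0]
    - [0, 0, 0, 0, 0, 0]
    - [0, 0, 0, 0, 0, 0]

```text
time: 29.67
tool_pos: [0.5266, 0.1723, 0.0979]
ee_rot: [-3.141, -0.0, 1.805]
wrist_force: [0.6, 0.6, -0.2]
width: 0.0339
finger_force: 30.0
```

Emit:
send_rows:
  rows:
    - [0, 0, -1, 0, 0, 0]
    - [0, 0, 0, 0, 0, 0]
    - [0, 0, 0, 0, 0, 0]

```text
time: 29.92
tool_pos: [0.5269, 0.1723, 0.0973]
ee_rot: [3.141, 0.0, 1.805]
wrist_force: [-0.6, 0.2, 0.1]
width: 0.0336
finger_force: 30.0
```

Emit:
send_rows:
  rows:
    - [0, 0, -1, 0, 0, 0]
    - [0, 0, 0, 0, 0, 0]
    - [0, 0, 0, 0, 0, 0]

```text
time: 30.17
tool_pos: [0.527, 0.1723, 0.0972]
ee_rot: [3.14, 0.0, 1.805]
wrist_force: [-0.9, 0.2, 5.9]
width: 0.0337
finger_force: 30.0
```

Emit:
send_rows:
  grip: 62
  rows:
    - [0, 0, 0, 0, 0, 0]
    - [0, 0, 0, 0, 0, 0]
    - [0, 0, 0, 0, 0, 0]
    - [0, 0, 0, 0, 0, 0]
    - [0, 0, 0, 0, 0, 0]
    - [0, 0, 15, 0, 0, 0]
    - [0, 0, 35, 0, 0, 0]
    - [0, 0, 40, 0, 0, 0]

```text
time: 30.83
tool_pos: [0.5247, 0.1718, 0.1835]
ee_rot: [-3.134, -0.0, 1.805]
wrist_force: [0.4, 0.5, 0.7]
width: 0.0619
finger_force: 0.0
```

Emit:
send_rows:
  grip: 76
  rows:
    - [0, 0, 40, 0, 0, 0]
    - [-6, -15, 15, 0, 0, -0.04]
    - [-12, -33, 0, 0, 0, -0.05]
    - [-13, -36, 0, 0, 0, -0.05]
    - [-13, -36, 0, 0, 0, -0.05]
    - [-13, -36, 0, 0, 0, -0.05]
    - [-13, -36, 0, 0, 0, -0.05]
    - [-13, -36, 0, 0, 0, -0.05]

```text
time: 31.5
tool_pos: [0.4427, -0.0571, 0.241]
ee_rot: [3.141, 0.0, 1.463]
wrist_force: [1.1, -0.1, -0.0]
width: 0.076
finger_force: 0.0
```

Emit:
send_rows:
  rows:
    - [-8.4, -25.5, 0, 0, 0, -0.026]
    - [0, 0, 0, 0, 0, 0]
    - [0, 0, 0, 0, 0, 0]
    - [0, 0, 0, 0, 0, 0]

```text
time: 31.83
tool_pos: [0.4355, -0.0807, 0.2409]
ee_rot: [3.141, -0.001, 1.439]
wrist_force: [-0.7, 0.2, -0.3]
width: 0.076
finger_force: 0.0
```

Run:
```python
from h import *
o=sensors.get_obs();print(o["tool_pos"],o["ee_rot"],o["width"])
m=optics.camera_model("wrist");im=optics.snapshot("wrist");cv2.imwrite("pics/w9.png",im[:,:,::-1]);np.save("w9.npy",m,allow_pickle=True)
im3=optics.snapshot("side");cv2.imwrite("pics/m9.png",np.hstack([cv2.resize(im,(400,300)),cv2.resize(im3[200:350,130:330],(400,300))])[:,:,::-1])
k=mask(im,(150,70,60),(179,255,255),(256,230));h=hull(k);print(k.sum()/255,h.min(0),h.max(0))
c,r=cv2.minEnclosingCircle((cast(m,h,.188)[:,:2]*1000).astype(np.float32));print(c,r)
```

```text
[ 0.43547819 -0.08074535  0.2409475 ] [ 3.14137785e+00 -7.52912821e-04  1.43892968e+00] 0.07596103781311929
2738.0 [228 183] [283 243]
(435.9355773925781, -76.91493225097656) 20.404382705688477
```

View pics/m9.png

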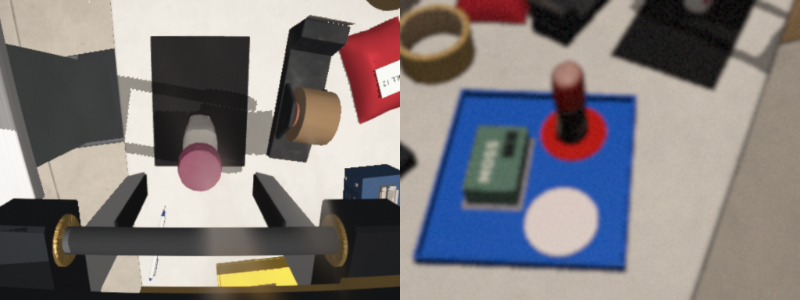

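The roll-on stands upright in the middle of the red spot. The shampoo cap is between the open fingers.

Emit:
send_rows:
  rows:
    - [0, 0, -20, 0, 0, 0]
    - [0, 0, -22, 0, 0, 0]
    - [0, 0, -14, 0, 0, 0]
    - [0, 0, -6, 0, 0, 0]
    - [0, 0, -2, 0, 0, 0]
    - [0, 0, 0, 0, 0, 0]
    - [0, 0, 0, 0, 0, 0]

```text
time: 32.52
tool_pos: [0.436, -0.081, 0.178]
ee_rot: [3.14, 0.0, 1.44]
wrist_force: [0.5, -0.1, 0.2]
width: 0.0762
finger_force: 0.0
```

Emit:
send_rows:
  grip: 0
  rows:
    - [0, 0, 0, 0, 0, 0]
    - [0, 0, 0, 0, 0, 0]
    - [0, 0, 0, 0, 0, 0]
    - [0, 0, 0, 0, 0, 0]
    - [0, 0, 0, 0, 0, 0]
    - [0, 0, 0, 0, 0, 0]
    - [0, 0, 0, 0, 0, 0]
    - [0, 0, 0, 0, 0, 0]

```text
time: 33.18
tool_pos: [0.4353, -0.0813, 0.1771]
ee_rot: [3.141, 0.0, 1.439]
wrist_force: [0.6, -0.2, 0.4]
width: 0.0376
finger_force: 30.0
```

Emit:
send_rows:
  rows:
    - [0, 0, 8, 0, 0, 0]
    - [0, 0, 22, 0, 0, 0]
    - [0, 0, 35, 0, 0, 0]
    - [0, 0, 35, 0, 0, 0]
    - [3, 14, 22, 0, 0, 0.02]
    - [5, 28, 8, 0, 0, 0.03]
    - [6, 34, 0, 0, 0, 0.03]
    - [6, 36, 0, 0, 0, 0.035]

```text
time: 33.85
tool_pos: [0.4557, 0.0314, 0.3086]
ee_rot: [3.139, 0.0, 1.553]
wrist_force: [0.6, -0.9, -2.7]
width: 0.0381
finger_force: 30.0
```

Emit:
send_rows:
  rows:
    - [6, 36, 0, 0, 0, 0.035]
    - [6, 36, 0, 0, 0, 0.035]
    - [6, 36, 0, 0, 0, 0.035]
    - [6, 36, 0, 0, 0, 0.035]
    - [6, 34, 0, 0, 0, 0.035]
    - [6, 32, 0, 0, 0, 0.035]
    - [6, 24, 0, 0, 0, 0.03]
    - [3.8, 15.6, 0, 0, 0, 0.011]

```text
time: 34.52
tool_pos: [0.5009, 0.2831, 0.3063]
ee_rot: [-3.14, -0.001, 1.808]
wrist_force: [-0.4, -0.3, -2.2]
width: 0.0377
finger_force: 30.0
```

Emit:
send_rows:
  rows:
    - [0, 0, -12, 0, 0, 0]
    - [0, 0, -25, 0, 0, 0]
    - [0, 0, -30, 0, 0, 0]
    - [0, 0, -25, 0, 0, 0]
    - [0, 0, -15, 0, 0, 0]
    - [0, 0, -8, 0, 0, 0]
    - [0, 0, -4, 0, 0, 0]
    - [0, 0, 0, 0, 0, 0]

```text
time: 35.18
tool_pos: [0.501, 0.2803, 0.1876]
ee_rot: [-3.141, 0.0, 1.805]
wrist_force: [0.3, -0.4, -2.0]
width: 0.038
finger_force: 30.0
```

Emit:
send_rows:
  rows:
    - [0, 0, 0, 0, 0, 0]
    - [0, 0, 0, 0, 0, 0]
    - [0, 0, 0, 0, 0, 0]

```text
time: 35.43
tool_pos: [0.5018, 0.2807, 0.1897]
ee_rot: [3.139, -0.001, 1.805]
wrist_force: [-0.6, -0.0, -1.5]
width: 0.0376
finger_force: 30.0
```

Emit:
send_rows:
  rows:
    - [-0.5, 0, -4, 0, 0, 0]
    - [0, 0, -3, 0, 0, 0]
    - [0, 0, -1, 0, 0, 0]
    - [0, 0, 0, 0, 0, 0]
    - [0, 0, 0, 0, 0, 0]
    - [0, 0, 0, 0, 0, 0]

```text
time: 35.93
tool_pos: [0.5006, 0.2804, 0.18]
ee_rot: [3.142, -0.0, 1.805]
wrist_force: [0.0, -0.5, -0.2]
width: 0.0378
finger_force: 30.0
```

Emit:
send_rows:
  rows:
    - [0, 0, -1.5, 0, 0, 0]
    - [0, 0, 0, 0, 0, 0]
    - [0, 0, 0, 0, 0, 0]

```text
time: 36.18
tool_pos: [0.5009, 0.2805, 0.1791]
ee_rot: [3.14, -0.0, 1.805]
wrist_force: [0.3, 0.8, 1.4]
width: 0.0375
finger_force: 30.0
```

Emit:
send_rows:
  rows:
    - [0, 0, -0.7, 0, 0, 0]
    - [0, 0, 0, 0, 0, 0]
    - [0, 0, 0, 0, 0, 0]

```text
time: 36.43
tool_pos: [0.5009, 0.2806, 0.1791]
ee_rot: [3.14, -0.0, 1.805]
wrist_force: [-0.9, -0.1, 4.6]
width: 0.0382
finger_force: 30.0
```

Contact made (+4.6 N). I'll release, rise and back off for a final look.

Emit:
send_rows:
  grip: 70
  rows:
    - [0, 0, 0, 0, 0, 0]
    - [0, 0, 0, 0, 0, 0]
    - [0, 0, 0, 0, 0, 0]
    - [0, 0, 0, 0, 0, 0]
    - [0, 0, 0, 0, 0, 0]
    - [0, 0, 0, 0, 0, 0]
    - [0, 0, 15, 0, 0, 0]
    - [0, 0, 35, 0, 0, 0]

```text
time: 37.1
tool_pos: [0.498, 0.2792, 0.222]
ee_rot: [-3.129, 0.002, 1.805]
wrist_force: [0.3, 0.2, -0.9]
width: 0.0701
finger_force: 0.0
```

Emit:
send_rows:
  rows:
    - [0, 0, 40, 0, 0, 0]
    - [0, 0, 40, 0, 0, 0]
    - [-15, -35, 10, 0, 0, 0]
    - [-15, -35, 10, 0, 0, 0]
    - [-15, -35, 10, 0, 0, 0]
    - [-15, -35, 0, 0, 0, 0]
    - [0, 0, 0, 0, 0, 0]
    - [0, 0, 0, 0, 0, 0]

```text
time: 37.77
tool_pos: [0.4403, 0.1393, 0.3386]
ee_rot: [3.139, -0.0, 1.802]
wrist_force: [0.6, 0.2, 0.2]
width: 0.0702
finger_force: 0.0
```

Run:
```python
from h import *
o=sensors.get_obs();print(o["tool_pos"],o["time"])
im=optics.snapshot("wrist");im2=optics.snapshot("scene");im3=optics.snapshot("side")
cv2.imwrite("pics/m10.png",np.hstack([cv2.resize(im,(400,300)),cv2.resize(im3[200:350,100:300],(400,300))])[:,:,::-1])
```

```text
[0.44028399 0.13925275 0.33864084] 37.7667
```

View pics/m10.png

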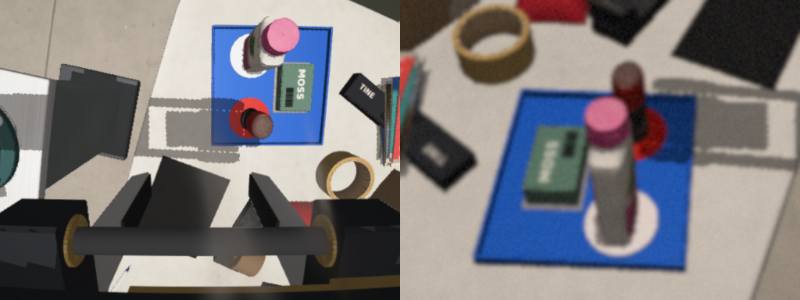

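Both bottles stand upright on their spots, the green carton is square on its patch, and the arm is clear of everything. I'm handing the job in.

```bash
python3 -c "
from bench import ticket
print(ticket.close_job())"
```

```text
the job is handed in; nothing more can be done
None
```

I handed the job in at about 38 s of the 128 s: the pink carton lies flat in the yellow tray, the green carton is square on the grey patch, and the roll-on and shampoo stand upright on the red and white spots. I got no verdict back; that is from the last pictures.

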